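# Serve a steamed bun with the tongs

### The arm

A 6-joint arm with a two-finger parallel gripper is mounted at the origin on the work surface. World frame = base frame: x ahead of the robot, y to its left, z up, the work surface at z = 0. Lengths are in m, angles in rad, forces in N, time in s.
With the tool pointing down it reaches from about 0.425 to 0.95 m from the base axis. Payload 3.5 kg.
Tool frame: the origin (TCP) lies on the centre line of the jaws, within the pads' length; the fingertips stand 14 mm ahead of it and the grasp point (between the pads) lies 5 mm behind it (ctrl.finger_overhang is the distance from the TCP to the fingertips, in m); z points along the fingers, y is the line along which they close (so a half turn about z gives the same grasp; the last joint's range is limited). The gripper opens to 85 mm and grips with 20 to 120 N. Pads are 22 mm wide; open, the fingers measure 114 mm over their backs; the gripper's body (76 mm by 85 mm) begins 54 mm behind the grasp point. The pads swing forward as they close: fully open they stand 13 mm farther back than shut.
Start: joints at [-1.253, 0.286, 1.577, -0, 1.279, -0.15], TCP at [0.304, -0.602, 0.245] pointing down, gripper open.
Joint ranges: [-2.77, 2.77], [-0.9, 2.22], [0.21, 2.48], [-1.53, 4.67], [0.24, 2.81], [-2.84, 2.84]. Speed limits (rad/s): [2.79, 2.79, 3.14, 3.14, 3.14, 3.14].

### API

Orientations are given as a unit quaternion [x, y, z, w].
In Python, from plant import ctrl gives the robot as it stands.
- The arm moves only by the tool send_rows, never from a script. Its argument "moves" is text: rows parted by semicolons, each of 7 numbers parted by spaces: the turn, a rotation vector about the tool's x, y, z in units of 360 degrees (1.0 is 360 degrees), then the shift along the tool's x, y, z in units of 20 cm (1.0 is 20 cm), then the gripper's target within -1 to 1 (fully open at 1, half-way at 0, shut at -1). A call has 1 to 12 rows; each row is the pose to reach, as a shift and turn from the pose commanded when the call began, along the tool's axes at that moment, turning the shorter way round; what a row does not reach only later rows make up. A row lasts 1/8 s, in which the tool goes at most 62.5 mm and 10.7 degrees, less where a joint would pass 70% of its speed; a pose out of reach is approached as far as the arm can. A call with a number of a shift or a turn outside -1 to 1 is refused whole. A call with a gripper value outside its range is refused whole. The fingers move at their own pace and stop on an object; "newtons" is the grip in N (left out, the last holds). Time passes only in rows, so rows that repeat a pose let the fingers close. It gives the time, the measured TCP pose, the force, the opening and the grip force at its end, in the units of the state.
- ctrl.get_state(): the state, without advancing time (a new reading comes with each control period).
- ctrl.read_camera(name): name is "scene" or "top" or "wrist"; returns a dict with "image" (400x640x3 uint8, red, green, blue), "fovy" (degrees; the focal length in pixels is half the picture's height over the tangent of half this angle, whatever the lens; pixels are square), "cx", "cy" (the principal point, pixels), "distortion" ([k1, k2, p1, p2, k3] as OpenCV has them; the pictures are not rectified), "extrinsics" (4x4, takes a point from camera to world coordinates). Camera axes: x right, y up, looking along -z (the intrinsics and any distortion apply to the point x, -y, -z); pixel columns grow to the right and rows downward; lengths in m; the calibration is good to about 2 mm. A picture is of the moment at which its call begins. There is no depth.
- ctrl.sign_off(): hands the job in; it is judged then, once.
The state is a dict: "time": time; "qpos": joint angles; "dq": joint speeds; "joint_efforts": joint torques, N m; "eef_pos": TCP position; "tcp_rot": TCP orientation; "contact_force": force on the tool from outside, world axes, zero at the start; "wrist_torque": the same for the moment, N m; "opening": opening from 0.0 (shut) to 1.0 (fully open); "finger_force": force on a finger pad.
Only numpy, scipy, OpenCV 4.12 (cv2) and the standard library are available. Lean on these libraries where they do the work, as an engineer would, in place of code of your own. Each camera call takes 0.05 s, during which the arm holds its last target. There are 200 camera calls.

### The job

Pick up the kitchen tongs, close their jaws on the steamed bun on the plate, and carry it over so that it is held in the tongs above the middle of the rice bowl, clear of the rim, ready to be taken. Only the tongs may touch the bun, never the gripper; leave the bowl and the other things on the table where they are. The program finishes while still holding the bun up there in the squeezed tongs: put nothing down.

Things in the scene. Friction and masses are not known exactly. Their poses are not given: they have to be found in the camera images.
- tongs: Steel serving tongs lying on their side: two arms that close level with the table. 258 mm long, 32 mm high, 120 g, balanced at the black pads. Origin on the underside midway between the two black grip pads; x along the tongs to the jaws, y to the left (fixed) arm, z up. Hinge at x = -100 mm, block behind it to -115 mm; jaws centred at x = +120 mm, ending at +143 mm
- tongs_arm (a joint): angle of the right arm towards the left, rad: 0 open (sprung), about 0.165 closed on the bun, limit 0.30. Held in a gripper both arms turn in alike, so the jaws stay centred ahead of the gripper, while the tongs' body (left arm) turns up to 0.08 rad
- tongs_grip (a point): midway between the black grip pads, 16 mm above the underside; axes as the tongs. Grip with a finger outside each pad: 44 mm long, 32 mm high, 64 mm over their outer faces when open, 48 mm when closed on the bun. The spring takes 7 N at the pads to start, 12 N when on the bun: squeezed to 60 mm the tongs can be lifted open; closing on with 20 to 60 N clamps the bun
- tongs_jaws (a point): midway between the open jaws, 120 mm ahead of the grip point, 16 mm above the underside; axes as the tongs. Jaw plates 32 mm high (underside to top), 46 mm long, slightly cupped; free gap about 83 mm when open, about 73 mm with the pads squeezed to 60 mm
- bun: round cream-white steamed bun with domed top and straight sides, 54 mm in diameter (at 8 to 30 mm height), 45 mm high, about 70 g, firm, standing on the plate; origin at the centre of its underside, z up
- bun_center (a point): point on the bun's axis, 20 mm above its underside
- plate: round white enamel plate with a thin red rim, 176 mm across, rim 11 mm above the table, flat inside floor 4 mm above the table and 144 mm across; loose, 0.5 kg; origin at the centre of its underside
- bowl: white ceramic rice bowl, 116 mm across the rim, 50 mm high, empty, loose, 0.3 kg; origin at the centre of its underside
- bowl_rim (a point): centre of the bowl's mouth, level with the rim; z up
- teacup: small white tea cup, 72 mm across, 55 mm high; bystander; origin at the centre of its underside
- glasses_case: black spectacle case, 65 x 160 x 34 mm; bystander; origin at the centre of its underside
- medicine_box: white carton, 60 x 110 x 35 mm; bystander; origin at the centre of its underside
- pill_jar: white jar with cap, 52 mm across, 80 mm high; bystander; origin at the centre of its underside
Mind the look-alikes: they are no part of the job. Leave any brown, turquoise or yellow look-alike of the bowl alone.

How it is judged:
By the outcome, as a careful person would: the job done as asked, in the order asked, and still so for the second after the job is handed in, while the arm keeps its last pose, push and grip.
It also fails if it takes over 45 s, if anything falls off the work surface, if the arm or the gripper's body presses on something with over 40 N, if the wrist force passes 120 N, or if a joint passes its speed limit or range.

## Working session

There is one attempt and no reset: what is moved stays moved. The work goes in short steps, Python scripts to look and compute and a tool call to move; the robot and the scene stay as the last step left them, time stands still between calls to the robot, and variables do not carry over. Pictures are saved under pics/ and viewed, at most 10 in all, crops included, and the job is handed in when it is done.

Besides the shell and the picture viewer there is one more tool, called in YAML: its name, and indented under it one key for each argument. send_rows: Moves the arm, as the interface text tells. Its arguments: {"type":"object","properties":{"moves":{"type":"string"},"newtons":{"type":"number"}},"required":["moves"]}

```bash
mkdir -p pics
cat > h.py <<'E'
import numpy as np, cv2, pickle
from scipy.spatial.transform import Rotation as R
from plant import ctrl
def snap(n,f):
    c=ctrl.read_camera(n); cv2.imwrite('pics/'+f+'.png',c['image'][:,:,::-1]); pickle.dump(c,open(f+'.pkl','wb')); return c
def K(c):
    f=200/np.tan(np.radians(c['fovy'])/2); return np.array([[f,0,c['cx']],[0,f,c['cy']],[0,0,1.]])
def w(c,uv,z):
    uv=np.array(uv,float).reshape(-1,1,2); n=cv2.undistortPoints(uv,K(c),np.array(c['distortion'],float)).reshape(-1,2)
    T=np.array(c['extrinsics']); d=np.c_[n[:,0],-n[:,1],-np.ones(len(n))]@T[:3,:3].T; o=T[:3,3]
    return o+d*((z-o[2])/d[:,2])[:,None]
def px(c,P):
    T=np.array(c['extrinsics']); p=(np.atleast_2d(P)-T[:3,3])@T[:3,:3]; p=p*[1,-1,-1]
    return cv2.projectPoints(p.reshape(-1,1,3),np.zeros(3),np.zeros(3),K(c),np.array(c['distortion'],float))[0].reshape(-1,2)
E
python3 - <<'E'
from h import *
for n in('top','scene'):
    c=snap(n,n+'0'); print(n,c['fovy'],c['distortion'],np.round(c['extrinsics'],3).tolist())
print(ctrl.get_state())
E
```

```text
top 49.61623573715329 [-0.02658755  0.          0.          0.          0.        ] [[0.007, 0.99, -0.144, 0.32], [-1.0, 0.007, 0.004, -0.007], [0.005, 0.144, 0.99, 1.528], [0.0, 0.0, 0.0, 1.0]]
scene 49.889369130218995 [-0.0838819  0.         0.         0.         0.       ] [[0.689, -0.498, 0.527, 1.159], [0.725, 0.469, -0.504, -0.588], [0.004, 0.729, 0.685, 0.841], [0.0, 0.0, 0.0, 1.0]]
{'time': 0.1, 'qpos': array([-1.25297520e+00,  2.87072252e-01,  1.57803240e+00,  3.79681398e-05,
        1.27860126e+00, -1.50019996e-01]), 'dq': array([-5.32724086e-04, -2.65717125e-03, -2.82684697e-03, -7.02889184e-05,
        7.00697110e-04, -3.64605345e-04]), 'joint_efforts': array([ 1.00863021e-03, -4.07297623e+01, -2.93699276e+01, -1.33323965e-04,
        3.43760992e-03, -4.84711961e-06]), 'eef_pos': array([ 0.30424229, -0.6019146 ,  0.24408771]), 'tcp_rot': array([ 9.72765843e-01,  2.31787613e-01, -7.04381679e-05, -1.05443593e-03]), 'contact_force': array([ 0.19004191, -0.13251682,  0.27548019]), 'wrist_torque': array([ 0.03090478, -0.00594129,  0.02640559]), 'finger_force': 0.0, 'opening': 0.9970194317653337}
```

View pics/top0.png

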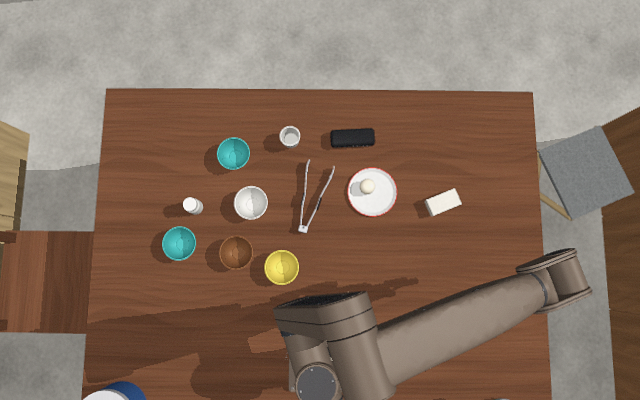

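View pics/scene0.png

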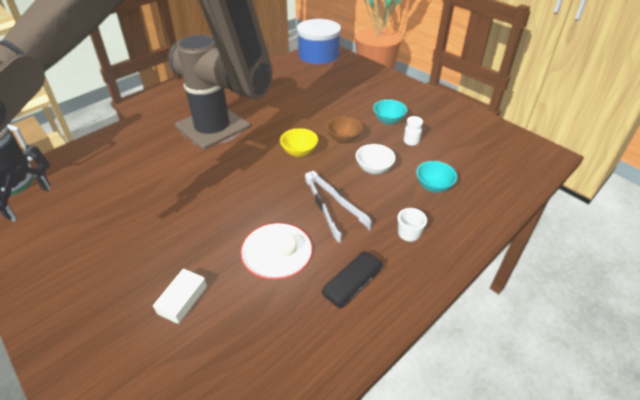

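Top view: tongs have their hinge at (303,229) and jaw ends at (308,162) and (333,169). The bun is at (368,187) on the plate at (372,192). Bowl-like things are the white bowl (250,203), the white teacup (290,136, too small), turquoise (233,153) and (179,243), brown (236,252), and yellow (282,267). The white one at (250,203) is the rice bowl. I'll confirm it in a crop.

Run:
```python
import cv2
i=cv2.imread('pics/top0.png')[145:245,225:405]; cv2.imwrite('pics/crop0.png',cv2.resize(i,None,fx=4.4,fy=4.4,interpolation=cv2.INTER_CUBIC))
```

```text
(no output)
```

View pics/crop0.png

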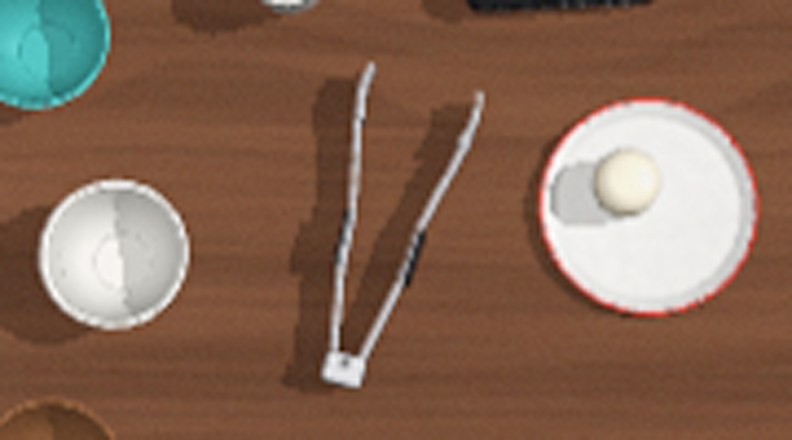

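Run:
```python
from h import *
c=pickle.load(open('top0.pkl','rb'))
def q(*p): return np.array(p)/4.4+[225,145]-0.4
P=lambda p,z:w(c,[q(*p)],z)[0]
tip=(P((371,68),.032)+P((480,97),.032))/2; pads=[P((343,240),.032),P((415,258),.032)]
blk=P((344,368),.032); pad=sum(pads)/2
print('tips',P((371,68),.032),P((480,97),.032),'mid',tip,'pads',pads,pad,'blk',blk)
for a in(tip-blk,tip-pad,pad-blk): print(np.linalg.norm(a),np.degrees(np.arctan2(a[1],a[0])))
dd=pads[1]-pads[0];print('padperp',np.linalg.norm(dd),np.degrees(np.arctan2(dd[1],dd[0]))+90)
print('bun',P((627,182),.035),'plate',P((649,206),.011),'bowl',P((115,254),.05), P((40,254),.05),P((190,254),.05))
s=ctrl.get_state(); print(R.from_quat(s['tcp_rot']).as_matrix().round(3).tolist(),ctrl.finger_overhang)
```

```text
tips [0.69503001 0.03514849 0.032     ] [ 0.6717747  -0.05277324  0.032     ] mid [ 0.68340235 -0.00881237  0.032     ] pads [array([0.554555  , 0.05586121, 0.032     ]), array([ 0.54050408, -0.00149332,  0.032     ])] [0.54752954 0.02718395 0.032     ] blk [0.45254767 0.05374749 0.032     ]
0.23918115346092497 -15.162558961234321
0.14056015595270027 -14.838297351502622
0.09862645662550462 -15.624691687882505
padperp 0.05905057425350552 -13.765409281637119
bun [ 0.60258067 -0.17017411  0.035     ] plate [ 0.5875086  -0.19045243  0.011     ] bowl [0.53931962 0.23387969 0.05      ] [0.53889411 0.29279077 0.05      ] [0.53974535 0.17500632 0.05      ]
[[0.893, 0.451, -0.001], [0.451, -0.893, 0.002], [0.0, -0.002, -1.0]] 0.014
```

send_rows:
  moves: "0 0 0.03 0.25 -0.22 0 1; 0 0 0.06 0.5 -0.45 0 1; 0 0 0.09 0.75 -0.68 0 1; 0 0 0.117 1 -0.9 0 1; 0 0 0.117 1 -0.9 0 1; 0 0 0.117 1 -0.9 0 1"

```text
time: 0.85
eef_pos: [0.402, -0.351, 0.2452]
tcp_rot: [0.991, -0.132, -0.0, 0.0]
contact_force: [-0.1, -0.6, -0.5]
opening: 0.997
finger_force: 0.0
```

```bash
cat >> h.py <<'E'
def plan(xyz,yaw=None):
    "TCP to xyz, tool x heading yaw deg, tool straight down: turn and shift in row units"
    s=ctrl.get_state(); A=R.from_quat(s['tcp_rot']); 
    sh=A.inv().apply(np.array(xyz)-s['eef_pos'])/.2
    t=np.zeros(3)
    if yaw is not None:
        B=R.from_euler('z',yaw,degrees=True)*R.from_euler('x',180,degrees=True); t=(A.inv()*B).as_rotvec()/2/np.pi
    m=A.as_matrix(); print('eef',s['eef_pos'].round(4),'yaw',np.degrees(np.arctan2(m[1,0],m[0,0])).round(2),'turn',t.round(4),'shift',sh.round(4),'open',s['opening'],s['time'])
E
python3 -c "
from h import *
plan([.549,.027,.2],-15)"
```

```text
eef [ 0.402  -0.351   0.2452] yaw -15.12 turn [ 0.0001  0.     -0.0003] shift [ 0.2164 -2.0163  0.2251] open 0.9970706066623299 0.85
```

send_rows:
  moves: "0 0 0 0.05 -0.3 0 1; 0 0 0 0.1 -0.6 0 1; 0 0 0 0.1 -0.9 0 1; 0 0 0 0.1 -1 0 1; 0 0 0 0.1 -1 0 1"

```text
time: 1.48
eef_pos: [0.4742, -0.1646, 0.2453]
tcp_rot: [0.991, -0.133, -0.0, 0.0]
contact_force: [-0.6, 0.1, 0.2]
opening: 0.997
finger_force: 0.0
```

send_rows:
  moves: "0 0 0 0 -0.3 0 1; 0 0 0 0 -0.6 0 1; 0 0 0 0 -0.9 0 1; 0 0 0 0 -1 0 1; 0 0 0 0 -1 0 1; 0 0 0 0 -1 0 1"

```text
time: 2.22
eef_pos: [0.527, 0.0269, 0.2451]
tcp_rot: [0.991, -0.134, -0.0, 0.0]
contact_force: [0.7, -0.0, -0.5]
opening: 1.0
finger_force: 0.0
```

Run:
```python
from h import *
plan([.549,.027,.2],-15)
c=snap('wrist','w1')
print(c['fovy'],np.round(c['extrinsics'],3).tolist())
```

```text
eef [0.527  0.0269 0.2451] yaw -15.43 turn [ 0.0001  0.     -0.0012] shift [ 0.1061 -0.0301  0.2256] open 1.0000944298893044 2.225
63.35129882912015 [[-0.266, 0.923, 0.276, 0.598], [-0.964, -0.256, -0.075, 0.007], [0.001, -0.286, 0.958, 0.375], [0.0, 0.0, 0.0, 1.0]]
```

View pics/w1.png

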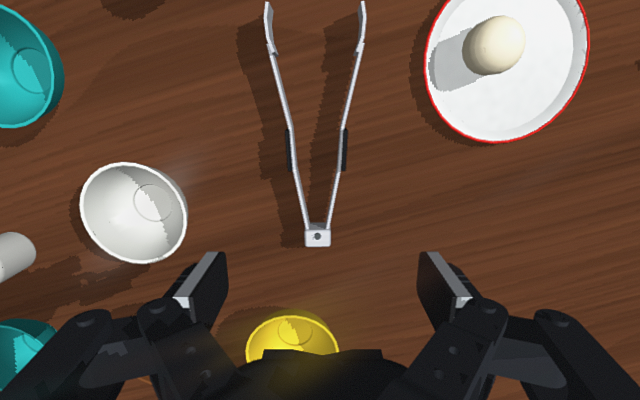

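Wrist view: tongs pads at (289,128)–(292,170) and (345,128)–(342,170), hinge block at (317,237), jaw tips (268,3) and (363,3). The bun is at (497,45), and the white bowl's rim spans columns 80–187 and rows 163–264.

Run:
```python
from h import *
c=pickle.load(open('w1.pkl','rb'))
P=lambda *p,z=.032:w(c,[p],z)[0]
a=(P(288,128)+P(346,128))/2; b=(P(291,170)+P(343,170))/2; t=(P(268,3)+P(363,3))/2; pin=P(317,237); bb=P(317,230)
print('pads',(a+b)/2, 'len',np.linalg.norm(P(288,128)-P(291,170)),'w',np.linalg.norm(P(288,128)-P(346,128)),np.linalg.norm(P(291,170)-P(343,170)))
print('tip',t,'pin',pin)
for d in (t-pin,t-(a+b)/2): print(np.linalg.norm(d),np.degrees(np.arctan2(d[1],d[0])))
print('bowl L/R',P(80,205,z=.05),P(187,220,z=.05),P(125,163,z=.05),P(145,264,z=.05))
# bun: fit silhouettes by circle projection at z .034 and sphere-ish
print('bun z.03 ext',P(464,48,z=.03),P(527,42,z=.034),'ctr',P(497,44,z=.035))
for h in np.radians(-15.0),:
  d=np.array([np.cos(h),np.sin(h),0]);
  print('grip est: tip',t-.143*d,'pin',pin+.1*d)
```

```text
pads [0.55037389 0.02560674 0.032     ] len 0.04457651079415138 w 0.06032432750518683 0.05607314844956997
tip [ 0.68440165 -0.01057109  0.032     ] pin [0.4535268  0.05284492 0.032     ]
0.2394259554432154 -15.359045353774217
0.1388246208584748 -15.105728115575205
bowl L/R [0.56386934 0.28507243 0.05      ] [0.51723181 0.17975548 0.05      ] [0.59230532 0.21793387 0.05      ] [0.48064612 0.24619929 0.05      ]
bun z.03 ext [ 0.60821734 -0.14127242  0.03      ] [ 0.59767539 -0.20060397  0.034     ] ctr [ 0.60337073 -0.17104079  0.035     ]
grip est: tip [0.54627426 0.02644003 0.032     ] pin [0.55011938 0.02696302 0.032     ]
```

send_rows:
  moves: "0 0 0 0.05 -0.01 0.2 1; 0 0 0 0.11 -0.025 0.4 1; 0 0 0 0.11 -0.025 0.6 1; 0 0 0 0.11 -0.025 0.8 1; 0 0 0 0.11 -0.025 0.8 1; 0 0 0 0.11 -0.025 0.8 1"

```text
time: 3.02
eef_pos: [0.5503, 0.0269, 0.0869]
tcp_rot: [0.991, -0.134, 0.001, 0.0]
contact_force: [0.9, 0.5, 0.3]
opening: 0.997
finger_force: 0.0
```

```bash
python3 -c "
from h import *
plan([.5495,.0262,.012],-15.3)"
```

```text
eef [0.5503 0.0269 0.0869] yaw -15.39 turn [-0.     -0.0004 -0.0002] shift [-0.0039  0.0045  0.3744] open 0.9967910588206238 3.025
```

send_rows:
  moves: "0 0 0 0 0 0.1 1; 0 0 0 0 0 0.2 1; 0 0 0 0 0 0.3 1; 0 0 0 0 0 0.35 1; 0 0 0 0 0 0.37 1; 0 0 0 0 0 0.37 1; 0 0 0 0 0 0.37 0.6; 0 0 0 0 0 0.37 0.5; 0 0 0 0 0 0.37 0.41; 0 0 0 0 0 0.37 0.41; 0 0 0 0 0 0.37 0.41; 0 0 0 0 0 0.37 0.41"
  newtons: 40

```text
time: 4.53
eef_pos: [0.5509, 0.0279, 0.0133]
tcp_rot: [0.991, -0.133, 0.002, -0.0]
contact_force: [-1.1, 0.8, 7.1]
opening: 0.709
finger_force: 9.4
```

```bash
python3 -c "
from h import *
plan([.5495,.0262,.1],-15.3);snap('wrist','w2')"
```

```text
eef [0.5509 0.0279 0.0133] yaw -15.27 turn [-0.0001 -0.0005  0.0001] shift [-0.003   0.01   -0.4336] open 0.7089597625133606 4.525
```

View pics/w2.png

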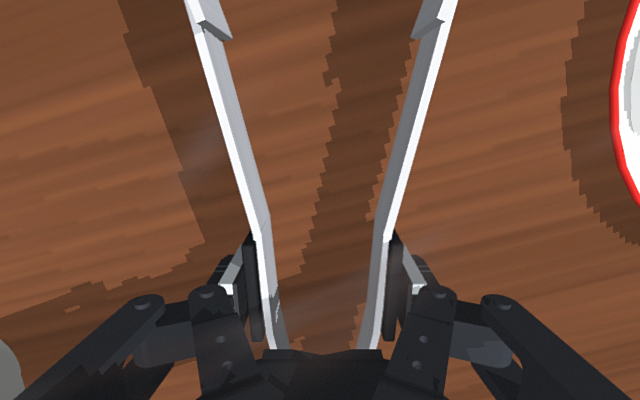

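Fingers sit outside both black pads (about (253,285) and (390,285)), with the opening at 60 mm and 9 N. Lifting now.

send_rows:
  moves: "0 0 0 0 0 -0.1 0.41; 0 0 0 0 0 -0.25 0.41; 0 0 0 0 0 -0.4 0.41; 0 0 0 0 0 -0.55 0.41; 0 0 0 0 0 -0.55 0.41; 0 0 0 0 0 -0.55 0.41"

```text
time: 5.32
eef_pos: [0.5484, 0.028, 0.1204]
tcp_rot: [0.991, -0.133, -0.001, 0.0]
contact_force: [-0.6, -0.6, -1.1]
opening: 0.709
finger_force: 7.6
```

```bash
python3 -c "
from h import *
plan([.487,-.139,.12],-15.3)"
```

```text
eef [0.5484 0.028  0.1204] yaw -15.32 turn [ 0.      0.0003 -0.0001] shift [-0.0752  0.8863  0.0025] open 0.7086125238168746 5.325
```

send_rows:
  moves: "0 0 0 -0.02 0.12 0 0.41; 0 0 0 -0.03 0.28 0 0.41; 0 0 0 -0.05 0.45 0 0.41; 0 0 0 -0.06 0.62 0 0.41; 0 0 0 -0.075 0.77 0 0.41; 0 0 0 -0.075 0.86 0 0.41; 0 0 0 -0.075 0.885 0 0.41; 0 0 0 -0.075 0.885 0 0.41; 0 0 0 -0.075 0.885 0 0.41"

```text
time: 6.45
eef_pos: [0.4882, -0.1381, 0.1211]
tcp_rot: [0.991, -0.133, -0.0, -0.0]
contact_force: [0.7, -0.4, -0.9]
opening: 0.707
finger_force: 7.7
```

```bash
python3 -c "
from h import *
plan([.487,-.139,.0273],-15.3);snap('wrist','w3');snap('top','t3')
i=cv2.imread('pics/t3.png')[150:250,310:430]; a=cv2.resize(i,None,fx=4,fy=4,interpolation=cv2.INTER_CUBIC)
b=cv2.imread('pics/w3.png')
b=cv2.resize(b,(480,300)) if 0 else b
o=np.zeros((600,640,3),np.uint8); o[:400]=b if 0 else b
cv2.imwrite('pics/t3c.png',a)"
```

```text
eef [ 0.4882 -0.1381  0.1211] yaw -15.26 turn [-0.0001  0.0001  0.0001] shift [-0.0042  0.0062  0.4692] open 0.7074064583838999 6.45
```

View pics/w3.png

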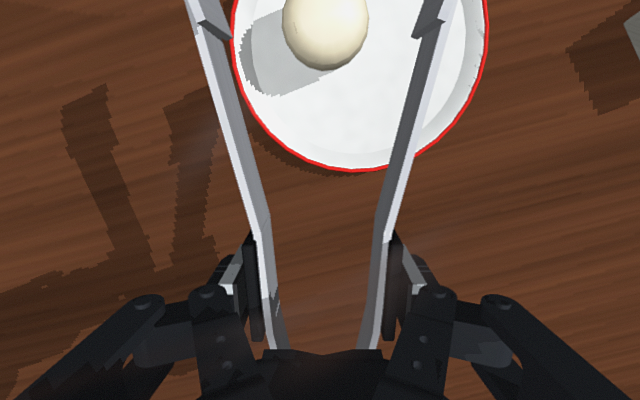

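View pics/t3c.png

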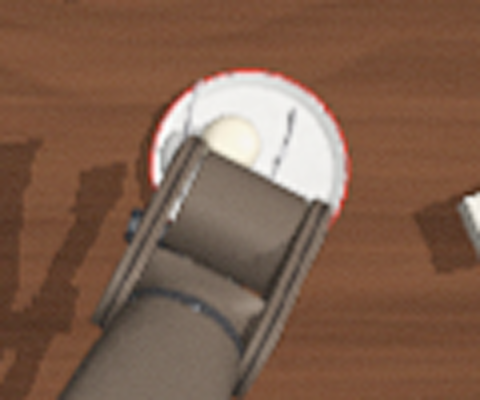

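Wrist view: the jaws' inner ends are at (228,37) and (413,37), and the bun spans columns 282–368 around row 20, nearly centred. Working out the residual offset.

Run:
```python
from h import *
c=pickle.load(open('w3.pkl','rb')); T=np.array(c['extrinsics'])
s=ctrl.get_state(); A=R.from_quat(s['tcp_rot']); print('cx',c['cx'],'cam in tool',A.inv().apply(T[:3,3]-s['eef_pos']))
def tool(p): return A.inv().apply(p-s['eef_pos'])
for z in(.03,.034):
  l,r=w(c,[(282,20)],z)[0],w(c,[(368,20)],z)[0]; print('bun L/R tool',tool(l),tool(r),'mid y',(tool(l)+tool(r))[1]/2)
zt=.1211-.0133+.032
for a,b in(((228,37),(413,37)),((258,235),(386,235)),((270,215),(378,215))):
  print('tongs',tool(w(c,[a],zt)[0]),tool(w(c,[b],zt)[0]))
# silhouette of bun model for candidate positions
th=np.linspace(0,2*np.pi,60)
for p in((.603,-.171),):
  pts=[]
  for z,r in((.012,.027),(.034,.027),(.040,.0225),(.045,.0155),(.049,.003)):
    pts.append(np.c_[p[0]+r*np.cos(th),p[1]+r*np.sin(th),0*th+z])
  q=px(c,np.vstack(pts)); print('pred cols',q[:,0].min(),q[:,0].max(),'rows',q[:,1].min(),q[:,1].max())
  c1=pickle.load(open('w1.pkl','rb')); q=px(c1,np.vstack(pts)); print('w1 pred cols',q[:,0].min(),q[:,0].max(),'rows',q[:,1].min(),q[:,1].max())
i=c1['image'].astype(int); m=(i.min(2)>120)&(i[:,:,0]-i[:,:,2]>18)&(i[:,:,0]-i[:,:,1]<40); m=m[:110,440:560]; n,L,st,_=cv2.connectedComponentsWithStats(m.astype(np.uint8)); k=1+st[1:,4].argmax(); print('w1 bun box',st[k]+[440,0,0,0,0])
i=c['image'].astype(int); m=(i.min(2)>120)&(i[:,:,0]-i[:,:,2]>18)&(i[:,:,0]-i[:,:,1]<40); m=m[:110,260:400]; n,L,st,_=cv2.connectedComponentsWithStats(m.astype(np.uint8)); k=1+st[1:,4].argmax(); print('w3 bun box',st[k]+[260,0,0,0,0])
```

```text
cx 322.08163930767046 cam in tool [ 7.32766339e-02  9.20630706e-05 -1.29691417e-01]
bun L/R tool [ 0.12077847 -0.02455885  0.09127975] [0.12076506 0.02845379 0.09127094] mid y 0.001947465948891284
bun L/R tool [ 0.1199186  -0.02411263  0.08727977] [0.11990543 0.02794039 0.08727111] mid y 0.0019138797034029646
tongs [ 0.09240995 -0.02947021 -0.01851663] [ 0.09237423  0.02870606 -0.01852631]
tongs [ 0.02511398 -0.02373536 -0.01851095] [ 0.02509122  0.0238432  -0.01851886]
tongs [ 0.03301066 -0.01889483 -0.01851253] [ 0.03299095  0.02047191 -0.01851908]
pred cols 279.7163591095359 368.92310379478374 rows -29.63473470204366 71.14264158608677
w1 pred cols 459.7985016796131 523.9415724795963 rows 14.109688861135766 75.36585089898394
w1 bun box [ 473   16   52   55 1669]
w3 bun box [ 283    0   86   64 3452]
```

send_rows:
  moves: "0 0 0 0 0.008 0.08 0.41; 0 0 0 0 0.008 0.16 0.41; 0 0 0 0 0.008 0.24 0.41; 0 0 0 0 0.008 0.31 0.41; 0 0 0 0 0.008 0.37 0.41; 0 0 0 0 0.008 0.42 0.41; 0 0 0 0 0.008 0.45 0.41; 0 0 0 0 0.008 0.46 0.41; 0 0 0 0 0.008 0.46 0.41; 0 0 0 0 0.008 0.46 0.41"

```text
time: 7.8
eef_pos: [0.488, -0.1406, 0.0298]
tcp_rot: [0.991, -0.133, 0.001, 0.0]
contact_force: [-0.6, -0.3, -0.4]
opening: 0.709
finger_force: 7.7
```

```bash
python3 -c "
from h import *
plan([.487,-.139,.0273],-15.3);snap('scene','s4')
i=cv2.imread('pics/s4.png')[190:290,210:350]; cv2.imwrite('pics/s4c.png',cv2.resize(i,None,fx=5,fy=5,interpolation=cv2.INTER_CUBIC))"
```

```text
eef [ 0.488  -0.1406  0.0298] yaw -15.32 turn [ 0.     -0.0002 -0.0001] shift [-0.0068 -0.0063  0.0126] open 0.7086653899119133 7.8
```

View pics/s4c.png

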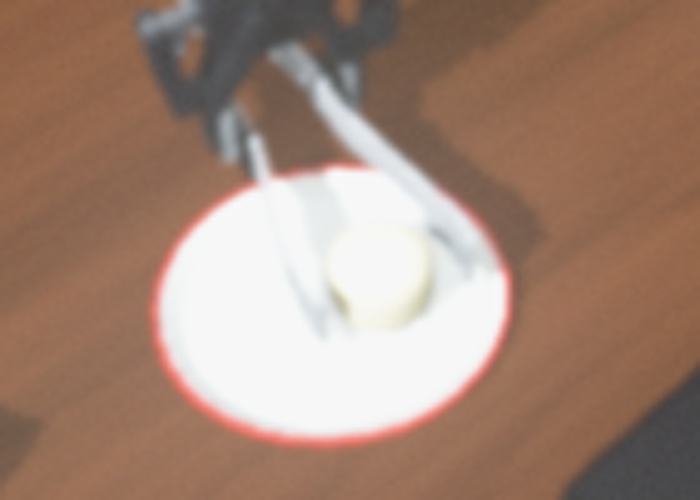

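Bun at crop (380,275) sits between the jaws (tips (322,330) and (490,270)). Clamping.

send_rows:
  moves: "0 0 0 0 0 0 0.35; 0 0 0 0 0 0 0.3; 0 0 0 0 0 0 0.25; 0 0 0 0 0 0 0.2; 0 0 0 0 0 0 0.15; 0 0 0 0 0 0 0.1; 0 0 0 0 0 0 0; 0 0 0 0 0 0 -0.3; 0 0 0 0 0 0 -0.5; 0 0 0 0 0 0 -0.5; 0 0 0 0 0 0 -0.5; 0 0 0 0 0 0 -0.5"
  newtons: 40

```text
time: 9.35
eef_pos: [0.4876, -0.1404, 0.0293]
tcp_rot: [0.991, -0.133, -0.0, -0.0]
contact_force: [0.1, 1.2, -1.2]
opening: 0.553
finger_force: 41.2
```

send_rows:
  moves: "0 0 0 0 0 -0.04 -0.5; 0 0 0 0 0 -0.1 -0.5; 0 0 0 0 0 -0.2 -0.5; 0 0 0 0 0 -0.32 -0.5; 0 0 0 0 0 -0.45 -0.5; 0 0 0 0 0 -0.57 -0.5; 0 0 0 0 0 -0.67 -0.5; 0 0 0 0 0 -0.7 -0.5; 0 0 0 0 0 -0.7 -0.5; 0 0 0 0 0 -0.7 -0.5"

```text
time: 10.6
eef_pos: [0.4869, -0.1401, 0.1683]
tcp_rot: [0.991, -0.133, -0.001, -0.0]
contact_force: [1.1, -1.0, -1.5]
opening: 0.553
finger_force: 41.4
```

```bash
python3 -c "
from h import *
plan([.422,.265,.165],-15.3);snap('wrist','w5')"
```

```text
eef [ 0.4869 -0.1401  0.1683] yaw -15.32 turn [-0.0001  0.0003 -0.0001] shift [-0.8481 -1.8676  0.0189] open 0.5533543118847406 10.6
```

View pics/w5.png

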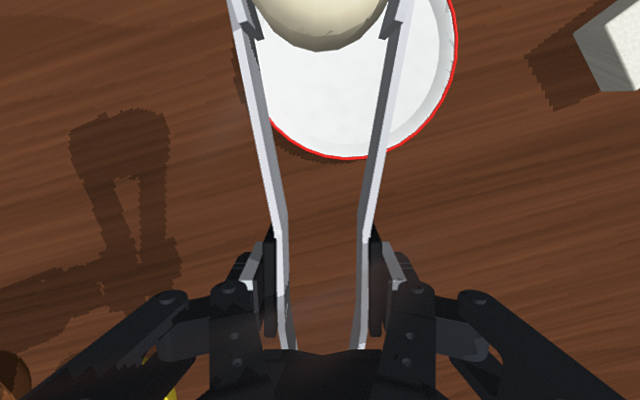

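The bun is clamped between the jaws (320,20) and off the plate. Opening is 47 mm at 41 N. Carrying it to the bowl.

send_rows:
  moves: "0 0 0 -0.04 -0.08 0 -0.5; 0 0 0 -0.1 -0.2 0 -0.5; 0 0 0 -0.16 -0.34 0 -0.5; 0 0 0 -0.22 -0.48 0 -0.5; 0 0 0 -0.29 -0.62 0 -0.5; 0 0 0 -0.35 -0.76 0 -0.5; 0 0 0 -0.4 -0.88 0 -0.5; 0 0 0 -0.44 -0.97 0 -0.5; 0 0 0 -0.45 -1 0 -0.5; 0 0 0 -0.45 -1 0 -0.5"

```text
time: 11.9
eef_pos: [0.4533, 0.0767, 0.1691]
tcp_rot: [0.991, -0.133, -0.0, 0.0]
contact_force: [-0.1, 0.7, -1.3]
opening: 0.556
finger_force: 41.5
```

send_rows:
  moves: "0 0 0 -0.04 -0.08 0 -0.5; 0 0 0 -0.1 -0.2 0 -0.5; 0 0 0 -0.16 -0.34 0 -0.5; 0 0 0 -0.22 -0.48 0 -0.5; 0 0 0 -0.29 -0.62 0 -0.5; 0 0 0 -0.35 -0.75 0 -0.5; 0 0 0 -0.39 -0.84 0 -0.5; 0 0 0 -0.4 -0.87 0 -0.5; 0 0 0 -0.4 -0.87 0 -0.5; 0 0 0 -0.4 -0.87 0 -0.5"

```text
time: 13.15
eef_pos: [0.4227, 0.2644, 0.1692]
tcp_rot: [0.991, -0.134, -0.0, 0.0]
contact_force: [0.1, 0.5, -1.4]
opening: 0.556
finger_force: 41.5
```

```bash
python3 -c "
from h import *
plan([.422,.265,.14],-15.3);snap('wrist','w6');snap('scene','s6');snap('top','t6')
w6=cv2.resize(cv2.imread('pics/w6.png'),(480,300))
t=cv2.resize(cv2.imread('pics/t6.png')[140:270,200:330],(300,300),interpolation=cv2.INTER_CUBIC)
s=cv2.resize(cv2.imread('pics/s6.png')[60:235,300:580],(480,300),interpolation=cv2.INTER_CUBIC)
o=np.zeros((600,780,3),np.uint8);o[:300,:480]=w6;o[:300,480:]=t;o[300:,:480]=s;cv2.imwrite('pics/m6.png',o)"
```

```text
eef [0.4227 0.2644 0.1692] yaw -15.38 turn [ 0.0001  0.     -0.0002] shift [-0.004  -0.0019  0.1461] open 0.5562661456139794 13.15
```

View pics/m6.png

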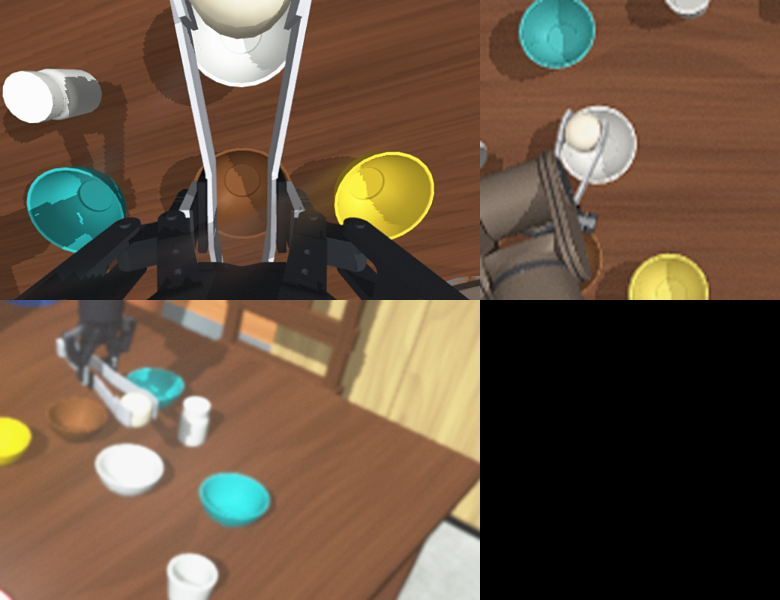

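The bun (top view inset (582,131)) is held over the white bowl, seen offset by parallax. Checking centring numerically, then lowering a little.

```bash
python3 -c "
from h import *
c=pickle.load(open('t6.pkl','rb'))
print('bun',w(c,[(102*130/300+200-.4,131*130/300+140-.4)],.175))
print('bowl',w(c,[(116*130/300+200-.4,145*130/300+140-.4)],.05))
c=pickle.load(open('s6.pkl','rb'))
print('bun',w(c,[(136*280/480+300,106*175/300+60)],.167))
"
```

```text
bun [[0.53970384 0.23607255 0.175     ]]
bowl [[0.53892772 0.23687309 0.05      ]]
bun [[0.53681565 0.23700148 0.167     ]]
```

send_rows:
  moves: "0 0 0 0 0 0.04 -0.5; 0 0 0 0 0 0.1 -0.5; 0 0 0 0 0 0.15 -0.5; 0 0 0 0 0 0.18 -0.5; 0 0 0 0 0 0.18 -0.5; 0 0 0 0 0 0.18 -0.5"

```text
time: 14.05
eef_pos: [0.4227, 0.2654, 0.1336]
tcp_rot: [0.991, -0.133, 0.0, -0.0]
contact_force: [0.2, 0.4, -1.4]
opening: 0.555
finger_force: 41.5
```

Centred within about 2 mm, and the grip is steady. Handing in.

```bash
python3 -c "
from plant import ctrl
print(ctrl.sign_off())"
```

```text
the job is handed in; nothing more can be done
None
```

The bun is held in the squeezed tongs above the middle of the white rice bowl, centred to about 2 mm and roughly 55 mm clear of the rim; the job was handed in at about 14 s, and sign-off gave no verdict.

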